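Eject a sunken vial and set it on the balance

ROBOT

A 6-joint arm with a two-finger parallel gripper is mounted at the origin on a cart in front of the work surface, level with it; the furniture and walls round the work are solid. World frame = base frame: x ahead of the robot, y to its left, z up, the work surface at z = 0. Lengths are in m, angles in degrees, forces in N, time in s.
With the tool pointing down it reaches from about 0.375 to 0.9 m from the base axis. Payload 3.1 kg.
Tool frame: the origin (TCP) lies on the centre line of the jaws, within the pads' length; the fingertips stand 8 mm ahead of it and the grasp point (between the pads) lies 11 mm behind it (bot.tip_extent is the distance from the TCP to the fingertips, in m); z points along the fingers, y is the line along which they close (so a half turn about z gives the same grasp; the last joint's range is limited). The gripper opens to 87 mm and grips with 3 to 60 N. Pads are 19 mm wide; open, the fingers measure 117 mm over their backs; the gripper's body (75 mm by 190 mm) begins 51 mm behind the grasp point.
Start: joints at [60.247, 30.224, 82.088, -0, 67.689, -10.227], TCP at [0.209, 0.589, 0.231] pointing down, gripper open.
Joint ranges: [-176.69, 176.69], [-43.24, 126.21], [12.49, 139.97], [-82, 262], [0, 151.66], [-163.58, 163.58]. Speed limits (degrees/s): [159.86, 159.86, 180, 180, 180, 180].

INTERFACE

Orientations are given as a 3x3 rotation matrix whose columns are the frame's x, y, z axes.
In Python, from rig import bot, vision, workorder gives the robot as it stands.
- The arm moves only by the shell command python3 -m handwheel 'ROWS'. ROWS is JSON, a list of rows, each an object with "delta_rot": the turn, a rotation vector about the tool's x, y, z in rad, a list of three; "xyz": the shift along the tool's x, y, z in mm, a list of three; "hand": the closure, from -1 (fully open) to 1 (shut). A call has exactly 5 rows; each row is the pose to reach, as a shift and turn from the pose commanded when the call began, along the tool's axes at that moment; what a row does not reach only later rows make up. A row lasts 1/8 s, in which the tool goes at most 62.5 mm and 10.7 degrees, less where a joint would pass 70% of its speed; a pose out of reach is approached as far as the arm can. A call with a gripper value outside its range is refused whole. The fingers move at their own pace and stop on an object; the grip force is fixed at half the most. Time passes only in rows, so rows that repeat a pose let the fingers close, or fill a call up. It gives the time, the measured TCP pose, the force, the opening and the grip force at its end, in the units of the state.
- bot.read_state(): the state, without advancing time (a new reading comes with each control period).
- vision.capture(name): name is "scene" or "top" or "wrist"; returns the picture (400x640x3 uint8, red, green, blue); there is no depth.
- vision.camera_model(name): a dict with "camera_matrix" (3x3 intrinsics, pixels), "camera_from_world" (4x4, takes a point from world to camera coordinates). Camera axes: x right, y up, looking along -z (the intrinsics and any distortion apply to the point x, -y, -z); pixel columns grow to the right and rows downward; lengths in m; the calibration is good to about 2 mm. A picture is of the moment at which its call begins: read the wrist's pose just before it. camera_model takes no time and is no camera call; for the wrist camera it gives the pose at the moment of the call.
- workorder.hand_in(): hands the job in; it is judged then, once.
The state is a dict: "time_s": time; "joint_positions": joint angles; "qvel": joint speeds; "tau": joint torques, N m; "position": TCP position; "tcp_rot": TCP orientation; "force": force on the tool from outside, world axes, zero at the start; "moment": the same for the moment, N m; "opening": opening from 0.0 (shut) to 1.0 (fully open); "grasp_force": force on a finger pad.
Only numpy, scipy, OpenCV 4.12 (cv2) and the standard library are available. Lean on these libraries where they do the work, as an engineer would, in place of code of your own. Each camera call takes 0.05 s, during which the arm holds its last target. There are 200 camera calls.

TASK

Weigh the sample vial that is sunk in the two-well ejector block: press the key in front of its well down so that the rod below pushes the vial up, then take the raised vial and stand it upright in the middle of the balance pan. Leave the metal blank down in the other well.

Things in the scene. Friction and masses are not known exactly. Their poses are not given: they have to be found in the camera images.
- ejector_block: Fixed aluminium block, 60 x 130 mm, 88 tall, two open wells 27.5 wide, floor at z 36; origin on bench midway between wells, at (x, y) = (0, +30) and (0, -30). On its -x side a grey housing (x -90 to -30, 44 tall) with two white keys 38 x 40 at (-62, +30), (-62, -30), one before each well; key top z 88 up, 58 fully down (hard stop). 2 N moves a key; it stays where left. z up.
- sample_vial: Glass vial, white screw cap, 24 mm wide, 50 tall, 20-40 g. Origin: centre of underside; z up its axis. Starts in either well, cap 2 mm below the block's top, out of fingers' reach. Its key drives a rod up through a hole in the well floor by as much as the key goes down (30 mm): then 28 mm of vial stand above the block and stay. The black-capped vial on the bench is a bystander.
- blank: Plain solid aluminium cylinder, flat top with a round hole 12 mm wide in it, 24 mm in diameter, 50 mm tall; it fills the other well, its top 2 mm below the block's top face, and has a key and rod of its own. Origin: centre of its underside; z up along its axis.
- pan (a point): Centre of the top face of the flat round steel pan (92 mm in diameter, about 56 mm above the bench) of the white bench balance, which is fixed. Balance: 180 mm in x, 150 mm in y; nothing on it stands higher than the pan. z up.

How it is judged (in metres and radians):
On the way:
1. the vial stands raised in its well, at least 22 mm up, held up by the rod alone (fingers not on it) (z of sample_vial in the frame of ejector_block between 0.058 and 0.072 m and x of sample_vial in the frame of ejector_block between -0.008 and 0.008 m and contact force between the fingers and sample_vial below 0.1 N), for 0.2 s.
At the end, for the whole second after the job is handed in: The sample vial stands upright (within 0.1 rad) and at rest on the balance pan, its axis within 22 mm of the pan's centre, and the blank is still down in its well (raised less than 10 mm) (horizontal distance between sample_vial and pan below 0.022 m and z of sample_vial in the frame of pan between -0.005 and 0.005 m and angle between sample_vial's own z axis and vertical below 0.1 rad and linear speed of sample_vial below 0.02 m/s and z of blank in the frame of ejector_block below 0.046 m and horizontal distance between blank and ejector_block below 0.036 m); the robot touches nothing.
It fails at once if the blank is raised 12 mm or more in its well, or leaves it (z of blank in the frame of ejector_block above 0.048 m).
It also fails if it takes over 58 s, if anything falls off the work surface, if the arm or the gripper's body presses on something with over 40 N, if the wrist force passes 120 N, or if a joint passes its speed limit or range.

## Working session

There is one attempt and no reset: what is moved stays moved. The work goes in short steps, Python scripts to look and compute and a shell command to move; the robot and the scene stay as the last step left them, time stands still between calls to the robot, and variables do not carry over. Pictures are saved under pics/ and viewed, at most 10 in all, crops included, and the job is handed in when it is done.

```bash
mkdir -p pics; ls; python3 - <<'E'
from rig import bot,vision
import cv2,numpy as np
s=bot.read_state();print(s['time_s'],s['position'],s['tcp_rot'],s['opening'])
for n in('top','scene'):
    cv2.imwrite(f'pics/{n}0.png',vision.capture(n)[:,:,::-1])
    m=vision.camera_model(n);print({k:np.round(v,3).tolist() if not isinstance(v,str) else v for k,v in m.items()})
E
```

```text
pics
0.0 [0.2085225  0.58844605 0.2295975 ] [[-9.42500303e-01  3.34203741e-01 -1.01876581e-03]
 [ 3.34205118e-01  9.42498552e-01 -1.84905377e-03]
 [ 3.42224611e-04 -2.08321049e-03 -9.99997772e-01]] 1.000203345843905
{'camera_matrix': [[433.216, 0.0, 319.925], [0.0, 433.216, 202.038], [0.0, 0.0, 1.0]], 'camera_from_world': [[-0.012, -1.0, -0.0, -0.021], [0.983, -0.011, 0.182, -0.589], [-0.182, 0.002, 0.983, -0.935], [0.0, 0.0, 0.0, 1.0]]}
{'camera_matrix': [[365.99, 0.0, 320.989], [0.0, 365.99, 205.711], [0.0, 0.0, 1.0]], 'camera_from_world': [[0.594, -0.805, 0.005, -0.372], [0.629, 0.468, 0.621, -0.358], [-0.502, -0.366, 0.784, -0.715], [0.0, 0.0, 0.0, 1.0]]}
```

View pics/top0.png

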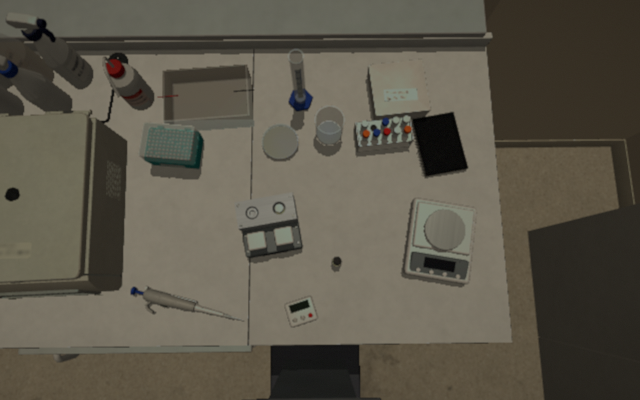

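View pics/scene0.png

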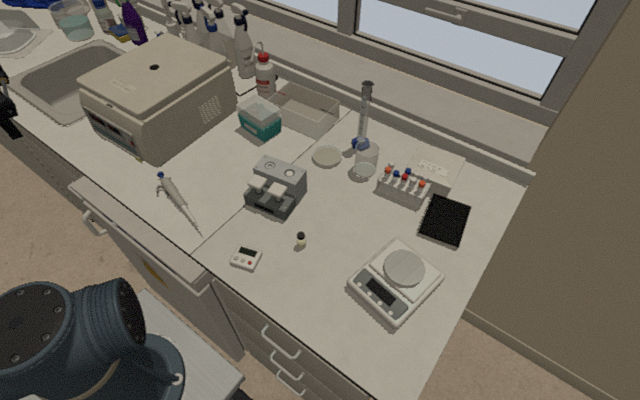

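The top view shows the block around (268,225), with wells at about (252,212) and (279,208) and keys at (257,240) and (284,236). The pan is at (444,229) and the bystander vial at (337,261). I'll enlarge the block and the balance.

```bash
cat > h.py <<'E'
import numpy as np,cv2
from rig import bot,vision
def proj(m,p):
    T=np.array(m['camera_from_world']);K=np.array(m['camera_matrix']);c=T[:3,:3]@np.array(p)+T[:3,3]
    q=K@(c*[1,-1,-1]);return q[:2]/q[2]
def hit(m,uv,z):
    T=np.array(m['camera_from_world']);K=np.array(m['camera_matrix'])
    R=T[:3,:3];o=-R.T@T[:3,3];d=R.T@(np.linalg.inv(K)@[uv[0],uv[1],1]*np.array([1,-1,-1]))
    return o+d*(z-o[2])/d[2]
E
python3 - <<'E'
from h import *
a=cv2.imread('pics/top0.png')
c=cv2.resize(a[185:265,225:315],None,fx=6,fy=6,interpolation=cv2.INTER_CUBIC)
d=cv2.resize(a[185:295,395:485],None,fx=4,fy=4,interpolation=cv2.INTER_CUBIC)[:480]
c=c[:480];d=cv2.copyMakeBorder(d,0,480-d.shape[0],0,0,0)
b=cv2.resize(a[190:270,230:310],(540,540),interpolation=cv2.INTER_CUBIC)
b=cv2.convertScaleAbs(b,alpha=1.4)
cv2.imwrite('pics/c.png',b)
m=vision.camera_model('top')
print(proj(m,[.209,.589,.23]),m.keys())
for uv,z in(((252,212),.088),((279,208),.088),((257,240),.088),((284,236),.088),((444,229),.056),((337,261),.04)):print(uv,hit(m,uv,z).round(3))
E
```

```text
[-35.86801372 404.44985743] dict_keys(['camera_matrix', 'camera_from_world'])
(252, 212) [0.562 0.122 0.088]
(279, 208) [0.57  0.062 0.088]
(257, 240) [0.5   0.11  0.088]
(284, 236) [0.508 0.051 0.088]
(444, 229) [ 0.523 -0.306  0.056]
(337, 261) [ 0.455 -0.065  0.04 ]
```

View pics/c.png

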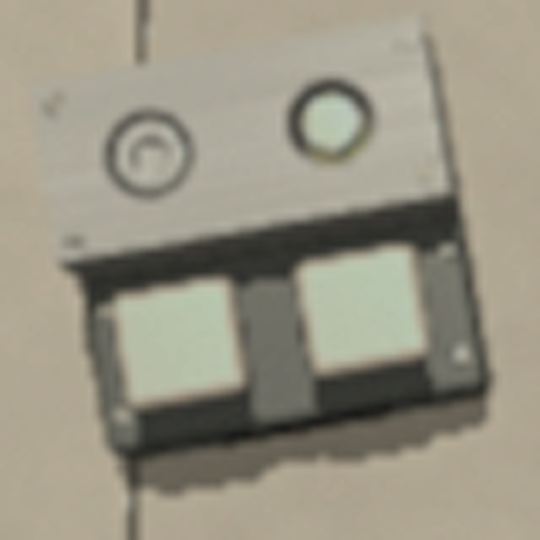

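The white cap is in the right (-y) well, at about (279.2,207.8). The holed blank is in the left well at (252.2,212.8). The keys are at (256.4,240.7) and (283.6,235.5), the right-hand one being the vial's.

```bash
cat >> h.py <<'E'
def rows(p,yaxis=None):
    """shift (mm) in tool axes to TCP target p; rotvec to tool down with y along yaxis"""
    from scipy.spatial.transform import Rotation as Ro
    s=bot.read_state();R=np.array(s['tcp_rot']);d=R.T@(np.array(p)-s['position'])*1000
    r=None
    if yaxis is not None:
        y=np.array([*yaxis,0])/np.hypot(*yaxis);z=np.array([0,0,-1.]);G=np.c_[np.cross(y,z),y,z]
        r=Ro.from_matrix(R.T@G).as_rotvec().round(4)
    print('t',round(s['time_s'],2),'xyz',d.round(1),'rot',r)
E
python3 - <<'E'
from h import *
m=vision.camera_model('top')
V=hit(m,(279,207.6),.086);B=hit(m,(252,212.5),.086)
k1=hit(m,(256.2,240.5),.088);k2=hit(m,(283.4,235.3),.088)
y=(B-V)[:2];print(V,B,k1,k2,'dist',np.linalg.norm(y),np.linalg.norm(k1-k2),np.linalg.norm(k2-V),'yaw',np.degrees(np.arctan2(-y[0],y[1])))
y2=(k1-k2)[:2];print('yaw keys',np.degrees(np.arctan2(-y2[0],y2[1])))
for z in(.1,.25):print('centrifuge',hit(m,(90,290),z),hit(m,(125,180),z))
rows([.36,.30,.33]);rows([k2[0],k2[1],.15],y+y2)
E
```

```text
[0.57141392 0.0626037  0.086     ] [0.56117561 0.12188756 0.086     ] [0.49927865 0.11142756 0.088     ] [0.50989641 0.05251588 0.088     ] dist 0.06016143258825227 0.05986086631506265 0.062371219407065005 yaw 9.798323195279208
yaw keys 10.21683937126939
centrifuge [0.39831886 0.45648637 0.1       ] [0.63442782 0.39978151 0.1       ]
centrifuge [0.39996755 0.37839381 0.25      ] [0.59784859 0.33086992 0.25      ]
t 0.1 xyz [-239.1 -221.5 -100. ] rot None
t 0.1 xyz [-463.2 -404.3   80.3] rot [-0.0018 -0.0008 -0.5154]
```

```bash
python3 -m handwheel '[{"xyz":[-20,-20,-50],"delta_rot":[0,0,0],"hand":1},{"xyz":[-60,-55,-70],"delta_rot":[0,0,-0.1],"hand":1},{"xyz":[-105,-95,-80],"delta_rot":[0,0,-0.25],"hand":1},{"xyz":[-148,-136,-80],"delta_rot":[0,0,-0.4],"hand":1},{"xyz":[-190,-176,-80],"delta_rot":[0,0,-0.515],"hand":1}]'; python3 - <<'E'
from h import *
rows([.5095,.0525,.125],[-.1746,.9846])
E
```

```text
time_s: 0.72
position: [0.3296, 0.3579, 0.3105]
tcp_rot: [[-0.984, -0.178, 0.0], [-0.178, 0.984, -0.0], [-0.0, -0.0, -1.0]]
force: [0.6, 0.6, 0.0]
opening: 0.521
grasp_force: 0.0
t 0.72 xyz [-122.8 -332.5  185.6] rot [-0.0002  0.0002  0.0031]
```

```bash
python3 -m handwheel '[{"xyz":[-20,-55,0],"delta_rot":[0,0,0],"hand":1},{"xyz":[-40,-110,10],"delta_rot":[0,0,0],"hand":1},{"xyz":[-60,-165,25],"delta_rot":[0,0,0],"hand":1},{"xyz":[-80,-220,40],"delta_rot":[0,0,0],"hand":1},{"xyz":[-100,-270,60],"delta_rot":[0,0,0.003],"hand":1}]'; python3 - <<'E'
from h import *
rows([.5095,.0525,.125],[-.1746,.9846])
m=vision.camera_model('wrist');cv2.imwrite('pics/w1.png',vision.capture('wrist')[:,:,::-1])
# predicted pixels of key centre, vial cap
print(proj(m,[.5095,.0525,.088]),proj(m,[.5714,.0626,.086]),proj(m,[.499,.1115,.088]))
E
```

```text
time_s: 1.35
position: [0.4753, 0.1092, 0.2502]
tcp_rot: [[-0.986, -0.17, 0.001], [-0.17, 0.986, 0.0], [-0.001, -0.0, -1.0]]
force: [1.2, 0.4, 0.4]
opening: 0.021
grasp_force: 0.0
t 1.35 xyz [-24.  -61.7 125.3] rot [-0.      0.0009 -0.0051]
[267.71679501 204.27146745] [270.34571807 251.05967941] [318.42702766 204.04612748]
```

View pics/w1.png

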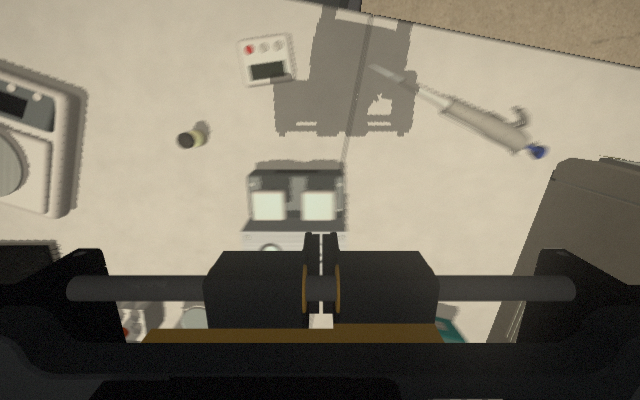

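The wrist view shows the keys at (268,206) and (318,206). That's within 2 px of the prediction, so I'll go over the vial's key and press it.

```bash
python3 -m handwheel '[{"xyz":[-12,-30,40],"delta_rot":[0,0,0],"hand":1},{"xyz":[-24,-61.7,80],"delta_rot":[0,0,-0.005],"hand":1},{"xyz":[-24,-61.7,125],"delta_rot":[0,0,-0.005],"hand":1},{"xyz":[-24,-61.7,145],"delta_rot":[0,0,-0.005],"hand":1},{"xyz":[-24,-61.7,150],"delta_rot":[0,0,-0.005],"hand":1}]'; python3 - <<'E'
from h import *
rows([.5095,.0525,.0665],[-.1746,.9846])
E
```

```text
time_s: 2.02
position: [0.5073, 0.0545, 0.099]
tcp_rot: [[-0.985, -0.175, -0.004], [-0.175, 0.985, 0.0], [0.004, 0.001, -1.0]]
force: [0.7, 0.4, 0.1]
opening: 0.002
grasp_force: 0.0
t 2.02 xyz [-1.9 -2.4 32.5] rot [ 0.0011 -0.0038  0.0005]
```

```bash
python3 -m handwheel '[{"xyz":[0,0,12],"delta_rot":[0,0,0],"hand":1},{"xyz":[0,0,20],"delta_rot":[0,0,0],"hand":1},{"xyz":[0,0,27],"delta_rot":[0,0,0],"hand":1},{"xyz":[0,0,33.5],"delta_rot":[0,0,0],"hand":1},{"xyz":[0,0,33.5],"delta_rot":[0,0,0],"hand":1}]'; python3 -m handwheel '[{"xyz":[0,0,0],"delta_rot":[0,0,0],"hand":1},{"xyz":[0,0,0],"delta_rot":[0,0,0],"hand":1},{"xyz":[0,0,0.5],"delta_rot":[0,0,0],"hand":1},{"xyz":[0,0,0.5],"delta_rot":[0,0,0],"hand":1},{"xyz":[0,0,0.5],"delta_rot":[0,0,0],"hand":1}]'
```

```text
time_s: 2.65
position: [0.5087, 0.0544, 0.0667]
tcp_rot: [[-0.985, -0.175, 0.0], [-0.175, 0.985, -0.0], [-0.0, -0.0, -1.0]]
force: [-1.4, -0.6, -0.1]
opening: 0.002
grasp_force: 0.0
time_s: 3.28
position: [0.5086, 0.0544, 0.0666]
tcp_rot: [[-0.985, -0.175, 0.0], [-0.175, 0.985, -0.0], [-0.0, -0.0, -1.0]]
force: [-0.2, 0.3, 0.2]
opening: 0.007
grasp_force: 0.0
```

```bash
python3 -m handwheel '[{"xyz":[0,0,-40],"delta_rot":[0,0,0],"hand":1},{"xyz":[0,0,-90],"delta_rot":[0,0,0],"hand":-1},{"xyz":[20,0,-120],"delta_rot":[0,0,0],"hand":-1},{"xyz":[30,0,-120],"delta_rot":[0,0,0],"hand":-1},{"xyz":[30,0,-120],"delta_rot":[0,0,0],"hand":-1}]'; python3 - <<'E'
from h import *
m=vision.camera_model('wrist');w=vision.capture('wrist')[:,:,::-1]
mt=vision.camera_model('scene');t=vision.capture('scene')[:,:,::-1]
a=cv2.resize(w[130:330,180:460],None,fx=2,fy=2);b=cv2.resize(t[140:230,230:330],None,fx=4,fy=4,interpolation=cv2.INTER_CUBIC)[:,:240*2]
a=a[:, :560];h=max(a.shape[0],b.shape[0])
b=cv2.resize(b,(240,216))
cv2.imwrite('pics/w2.png',np.hstack([a,cv2.copyMakeBorder(b,0,a.shape[0]-216,0,0,cv2.BORDER_CONSTANT)]))
for q in([.5714,.0626,.115],[.5095,.0525,.058],[.499,.1115,.088]):print((proj(m,q)-[180,130])*2,proj(mt,q))
rows([.5714,.0626,.18],[-.1746,.9846])
E
```

```text
time_s: 3.9
position: [0.4777, 0.0492, 0.186]
tcp_rot: [[-0.985, -0.175, -0.002], [-0.175, 0.985, 0.0], [0.002, 0.001, -1.0]]
force: [0.3, -0.0, 0.5]
opening: 0.373
grasp_force: 0.0
[272.58469135 351.54703497] [288.8648999  165.61433403]
[275.24713857 183.52444925] [278.0016968  196.65683132]
[397.7300192  206.82781358] [256.76524111 181.11545777]
t 4.0 xyz [-93.6  -3.    5.3] rot [ 0.0006 -0.0016  0.0004]
```

View pics/w2.png

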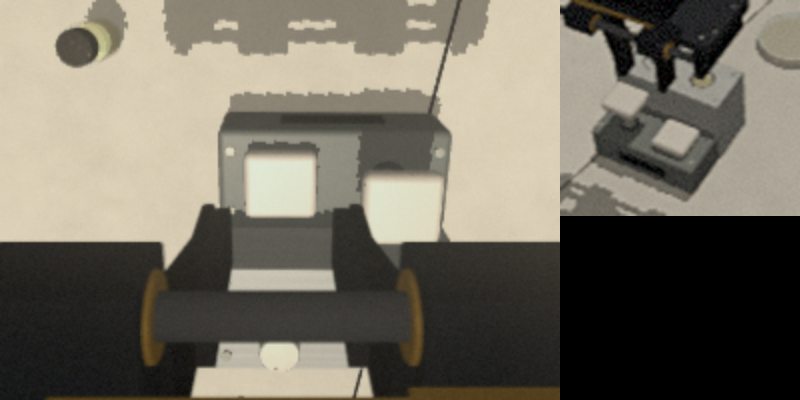

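The vial's key is down and the other one is still up. The raised cap is at crop (279,354), about 3 px to +y of the prediction, and the jaws are centred at about 282. I'll move in, correcting tool y by only -1.5 mm.

```bash
python3 -m handwheel '[{"xyz":[-40,-0.7,0],"delta_rot":[0,0,0],"hand":-1},{"xyz":[-80,-1.5,10],"delta_rot":[0,0,0],"hand":-1},{"xyz":[-93.5,-1.5,20],"delta_rot":[0,0,0],"hand":-1},{"xyz":[-93.5,-1.5,35],"delta_rot":[0,0,0],"hand":-1},{"xyz":[-93.5,-1.5,35],"delta_rot":[0,0,0],"hand":-1}]'; python3 - <<'E'
from h import *
rows([.5714,.0635,.0985],[-.1746,.9846])
E
```

```text
time_s: 4.62
position: [0.5681, 0.0641, 0.1491]
tcp_rot: [[-0.985, -0.175, -0.007], [-0.175, 0.985, 0.0], [0.007, 0.002, -1.0]]
force: [-0.6, 0.0, -0.4]
opening: 0.975
grasp_force: 0.0
t 4.62 xyz [-3.5 -1.3 50.6] rot [ 0.0018 -0.007   0.0006]
```

```bash
python3 -m handwheel '[{"xyz":[0,-0.5,25],"delta_rot":[0,0,0],"hand":-1},{"xyz":[0,-0.5,45],"delta_rot":[0,0,0],"hand":-1},{"xyz":[0,-0.5,51],"delta_rot":[0,0,0],"hand":-1},{"xyz":[0,-0.5,51],"delta_rot":[0,0,0],"hand":-1},{"xyz":[0,-0.5,51],"delta_rot":[0,0,0],"hand":-1}]'; python3 - <<'E'
from h import *
rows([.5714,.0635,.0985],[-.1746,.9846])
E
```

```text
time_s: 5.25
position: [0.5718, 0.0635, 0.1015]
tcp_rot: [[-0.985, -0.175, 0.002], [-0.175, 0.985, -0.0], [-0.002, -0.0, -1.0]]
force: [0.6, -0.2, -0.1]
opening: 0.998
grasp_force: 0.0
t 5.25 xyz [0.4 0.1 3. ] rot [-0.0004  0.0015  0.0007]
```

```bash
python3 -m handwheel '[{"xyz":[0,0,2],"delta_rot":[0,0,0],"hand":-1},{"xyz":[0,0,2],"delta_rot":[0,0,0],"hand":0.2},{"xyz":[0,0,2],"delta_rot":[0,0,0],"hand":1},{"xyz":[0,0,2],"delta_rot":[0,0,0],"hand":1},{"xyz":[0,0,2],"delta_rot":[0,0,0],"hand":1}]';python3 -m handwheel '[{"xyz":[0,0,0],"delta_rot":[0,0,0],"hand":1},{"xyz":[0,0,0],"delta_rot":[0,0,0],"hand":1},{"xyz":[0,0,0],"delta_rot":[0,0,0],"hand":1},{"xyz":[0,0,0],"delta_rot":[0,0,0],"hand":1},{"xyz":[0,0,0],"delta_rot":[0,0,0],"hand":1}]'
```

```text
time_s: 5.88
position: [0.5714, 0.0635, 0.0985]
tcp_rot: [[-0.985, -0.175, -0.0], [-0.175, 0.985, -0.0], [0.0, -0.0, -1.0]]
force: [1.0, -0.1, -0.9]
opening: 0.632
grasp_force: 0.0
time_s: 6.5
position: [0.5714, 0.0635, 0.0985]
tcp_rot: [[-0.985, -0.175, -0.0], [-0.175, 0.985, -0.0], [0.0, -0.0, -1.0]]
force: [0.0, -0.4, 0.1]
opening: 0.26
grasp_force: 30.0
```

Gripped: 30 N, opening about 23 mm. Now I'll lift straight up.

```bash
python3 -m handwheel '[{"xyz":[0,0,-15],"delta_rot":[0,0,0],"hand":1},{"xyz":[0,0,-40],"delta_rot":[0,0,0],"hand":1},{"xyz":[0,0,-75],"delta_rot":[0,0,0],"hand":1},{"xyz":[0,0,-105],"delta_rot":[0,0,0],"hand":1},{"xyz":[0,0,-105],"delta_rot":[0,0,0],"hand":1}]'; python3 - <<'E'
from h import *
m=vision.camera_model('top');t=vision.capture('top')[:,:,::-1]
a=cv2.resize(t[150:290,230:330],None,fx=4,fy=4,interpolation=cv2.INTER_CUBIC)
b=cv2.resize(t[195:290,400:480],(400,475),interpolation=cv2.INTER_CUBIC)
cv2.imwrite('pics/t3.png',np.hstack([a,cv2.copyMakeBorder(b,0,a.shape[0]-475,0,0,cv2.BORDER_CONSTANT)]))
rows([.523,-.306,.15])
E
```

```text
time_s: 7.12
position: [0.5734, 0.0635, 0.207]
tcp_rot: [[-0.984, -0.175, 0.007], [-0.175, 0.984, -0.001], [-0.007, -0.002, -1.0]]
force: [-0.2, 0.1, -0.3]
opening: 0.26
grasp_force: 30.0
t 7.17 xyz [ 113.3 -355.1   55.1] rot None
```

View pics/t3.png

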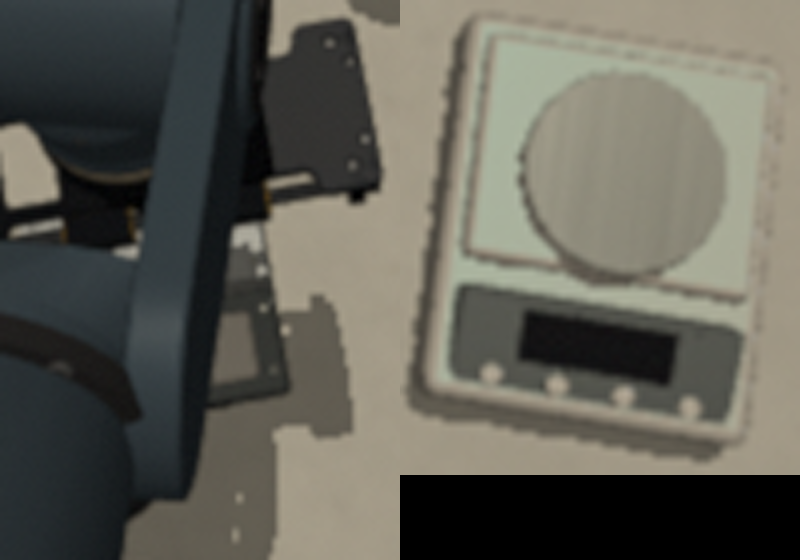

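The pan's rim spans crop x 525–727 and y 70–272, which puts its centre at pixel (444.8,228.8). Its diameter comes out at about 91 mm, as specified. So the centre is near (0.524,-0.308).

```bash
python3 -m handwheel '[{"xyz":[12,-40,0],"delta_rot":[0,0,0],"hand":1},{"xyz":[30,-95,0],"delta_rot":[0,0,0],"hand":1},{"xyz":[48,-150,5],"delta_rot":[0,0,0],"hand":1},{"xyz":[65,-205,10],"delta_rot":[0,0,0],"hand":1},{"xyz":[80,-255,15],"delta_rot":[0,0,0],"hand":1}]'; python3 - <<'E'
from h import *
m=vision.camera_model('top');p=hit(m,(444.8,228.8),.056);print(p,bot.read_state()['joint_positions'])
rows([p[0],p[1],.14],[-.1746,.9846])
E
```

```text
time_s: 7.8
position: [0.536, -0.203, 0.187]
tcp_rot: [[-0.985, -0.175, -0.002], [-0.175, 0.985, 0.002], [0.002, 0.002, -1.0]]
force: [0.7, 0.2, -0.1]
opening: 0.261
grasp_force: 30.0
[ 0.52380718 -0.30826786  0.056     ] [-3.19110053e+01  2.94122489e+01  9.20858351e+01  3.35257446e-03
  5.86608664e+01 -1.31976045e+02]
t 7.8 xyz [  30.3 -101.6   46.9] rot [ 0.0019 -0.002   0.0001]
```

```bash
python3 -m handwheel '[{"xyz":[12,-40,5],"delta_rot":[0,0,0],"hand":1},{"xyz":[24,-80,20],"delta_rot":[0,0,0],"hand":1},{"xyz":[29,-98,40],"delta_rot":[0,0,0],"hand":1},{"xyz":[30,-100,60],"delta_rot":[0,0,0],"hand":1},{"xyz":[30,-100,60],"delta_rot":[0,0,0],"hand":1}]'; python3 - <<'E'
from h import *
rows([.524,-.308,.0905],[-.1746,.9846])
m=vision.camera_model('scene');t=vision.capture('scene')[:,:,::-1]
cv2.imwrite('pics/s4.png',cv2.resize(t[190:340,330:470],None,fx=4,fy=4,interpolation=cv2.INTER_CUBIC))
E
```

```text
time_s: 8.43
position: [0.5234, -0.3031, 0.1254]
tcp_rot: [[-0.985, -0.175, -0.005], [-0.175, 0.985, 0.005], [0.004, 0.006, -1.0]]
force: [0.1, 0.5, -0.6]
opening: 0.257
grasp_force: 30.0
t 8.43 xyz [ 0.2 -5.1 34.9] rot [ 0.0061 -0.0044  0.0005]
```

View pics/s4.png

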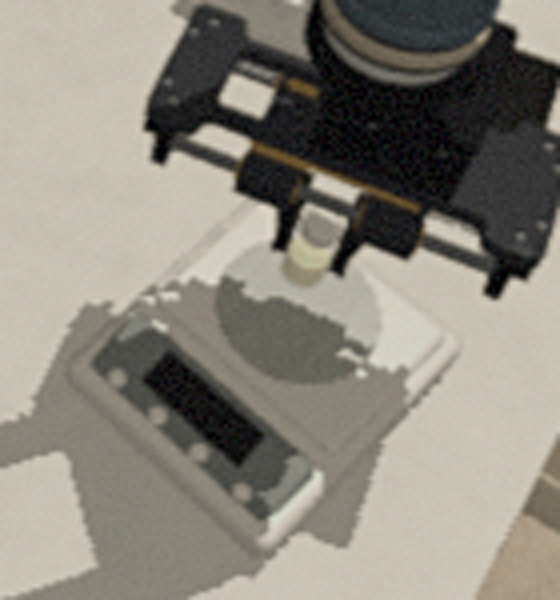

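The vial hangs upright between the fingers, its foot at crop (300,283) over the pan centre at about (298,310). Given its height above the pan, that fits. Lowering.

```bash
python3 -m handwheel '[{"xyz":[0,-3,10],"delta_rot":[0,0,0],"hand":1},{"xyz":[0,-3,20],"delta_rot":[0,0,0],"hand":1},{"xyz":[0,-3,27],"delta_rot":[0,0,0],"hand":1},{"xyz":[0,-3,32],"delta_rot":[0,0,0],"hand":1},{"xyz":[0,-3,32],"delta_rot":[0,0,0],"hand":1}]'; python3 -m handwheel '[{"xyz":[0,0,0],"delta_rot":[0,0,0],"hand":1},{"xyz":[0,0,0],"delta_rot":[0,0,0],"hand":1},{"xyz":[0,0,0],"delta_rot":[0,0,0],"hand":1},{"xyz":[0,0,0],"delta_rot":[0,0,0],"hand":1},{"xyz":[0,0,0],"delta_rot":[0,0,0],"hand":1}]'
```

```text
time_s: 9.1
position: [0.5257, -0.308, 0.0961]
tcp_rot: [[-0.985, -0.175, -0.001], [-0.175, 0.985, 0.001], [0.001, 0.001, -1.0]]
force: [-0.5, -0.1, -0.3]
opening: 0.259
grasp_force: 30.0
time_s: 9.72
position: [0.5259, -0.3082, 0.0966]
tcp_rot: [[-0.985, -0.175, 0.0], [-0.175, 0.985, -0.0], [-0.0, -0.0, -1.0]]
force: [-0.1, -0.2, -0.4]
opening: 0.256
grasp_force: 30.0
```

```bash
python3 -m handwheel '[{"xyz":[0,0,2],"delta_rot":[0,0,0],"hand":1},{"xyz":[0,0,4],"delta_rot":[0,0,0],"hand":1},{"xyz":[0,0,6],"delta_rot":[0,0,0],"hand":1},{"xyz":[0,0,6],"delta_rot":[0,0,0],"hand":1},{"xyz":[0,0,6],"delta_rot":[0,0,0],"hand":1}]'; python3 -m handwheel '[{"xyz":[0,0,0.5],"delta_rot":[0,0,0],"hand":1},{"xyz":[0,0,1],"delta_rot":[0,0,0],"hand":1},{"xyz":[0,0,1],"delta_rot":[0,0,0],"hand":1},{"xyz":[0,0,1],"delta_rot":[0,0,0],"hand":1},{"xyz":[0,0,1],"delta_rot":[0,0,0],"hand":1}]'
```

```text
time_s: 10.35
position: [0.5259, -0.3082, 0.0905]
tcp_rot: [[-0.985, -0.175, -0.0], [-0.175, 0.985, 0.0], [0.0, 0.0, -1.0]]
force: [-0.7, -0.6, 0.3]
opening: 0.256
grasp_force: 30.0
time_s: 10.98
position: [0.5259, -0.3082, 0.0896]
tcp_rot: [[-0.985, -0.175, 0.0], [-0.175, 0.985, -0.0], [-0.0, -0.0, -1.0]]
force: [-0.0, -0.2, 0.1]
opening: 0.259
grasp_force: 30.0
```

```bash
for i in 1; do python3 -m handwheel '[{"xyz":[0,0,0.5],"delta_rot":[0,0,0],"hand":1},{"xyz":[0,0,0.5],"delta_rot":[0,0,0],"hand":1},{"xyz":[0,0,0.5],"delta_rot":[0,0,0],"hand":1},{"xyz":[0,0,0.5],"delta_rot":[0,0,0],"hand":1},{"xyz":[0,0,0.5],"delta_rot":[0,0,0],"hand":1}]'; done; python3 -m handwheel '[{"xyz":[0,0,0.5],"delta_rot":[0,0,0],"hand":1},{"xyz":[0,0,0.5],"delta_rot":[0,0,0],"hand":1},{"xyz":[0,0,0.5],"delta_rot":[0,0,0],"hand":1},{"xyz":[0,0,0.5],"delta_rot":[0,0,0],"hand":1},{"xyz":[0,0,0.5],"delta_rot":[0,0,0],"hand":1}]'
```

```text
time_s: 11.6
position: [0.5259, -0.3082, 0.0891]
tcp_rot: [[-0.985, -0.175, 0.0], [-0.175, 0.985, -0.0], [-0.0, -0.0, -1.0]]
force: [-0.2, 0.6, 0.6]
opening: 0.255
grasp_force: 30.0
time_s: 12.22
position: [0.5261, -0.3082, 0.089]
tcp_rot: [[-0.985, -0.175, 0.0], [-0.175, 0.985, -0.0], [-0.0, -0.0, -1.0]]
force: [-0.2, 0.9, 5.3]
opening: 0.257
grasp_force: 30.0
```

Contact with the pan: 5 N. Releasing.

```bash
python3 -m handwheel '[{"xyz":[0,0,-0.3],"delta_rot":[0,0,0],"hand":0.3},{"xyz":[0,0,-0.3],"delta_rot":[0,0,0],"hand":0.2},{"xyz":[0,0,-0.3],"delta_rot":[0,0,0],"hand":0},{"xyz":[0,0,-0.3],"delta_rot":[0,0,0],"hand":-0.5},{"xyz":[0,0,-0.3],"delta_rot":[0,0,0],"hand":-1}]'; python3 -m handwheel '[{"xyz":[0,0,0],"delta_rot":[0,0,0],"hand":-1},{"xyz":[0,0,0],"delta_rot":[0,0,0],"hand":-1},{"xyz":[0,0,-15],"delta_rot":[0,0,0],"hand":-1},{"xyz":[0,0,-50],"delta_rot":[0,0,0],"hand":-1},{"xyz":[0,0,-100],"delta_rot":[0,0,0],"hand":-1}]';python3 -m handwheel '[{"xyz":[0,30,-20],"delta_rot":[0,0,0],"hand":-1},{"xyz":[0,80,-40],"delta_rot":[0,0,0],"hand":-1},{"xyz":[0,130,-40],"delta_rot":[0,0,0],"hand":-1},{"xyz":[0,150,-40],"delta_rot":[0,0,0],"hand":-1},{"xyz":[0,150,-40],"delta_rot":[0,0,0],"hand":-1}]'; python3 - <<'E'
from h import *
a=vision.capture('top')[:,:,::-1];b=vision.capture('scene')[:,:,::-1]
cv2.imwrite('pics/f5.png',np.hstack([cv2.resize(a[195:290,400:480],(400,475),interpolation=cv2.INTER_CUBIC),cv2.resize(b[220:339,340:440],(400,475),interpolation=cv2.INTER_CUBIC)]))
E
```

```text
time_s: 12.85
position: [0.5258, -0.3082, 0.0887]
tcp_rot: [[-0.985, -0.175, -0.0], [-0.175, 0.985, 0.0], [0.0, 0.0, -1.0]]
force: [-0.6, 1.0, 0.0]
opening: 0.639
grasp_force: 0.0
time_s: 13.48
position: [0.5252, -0.3077, 0.1896]
tcp_rot: [[-0.985, -0.175, -0.002], [-0.175, 0.985, 0.002], [0.002, 0.002, -1.0]]
force: [1.3, -1.0, 0.6]
opening: 0.999
grasp_force: 0.0
time_s: 14.1
position: [0.4997, -0.1599, 0.2296]
tcp_rot: [[-0.984, -0.177, 0.001], [-0.177, 0.984, -0.001], [-0.001, -0.001, -1.0]]
force: [0.4, -0.2, 0.2]
opening: 1.001
grasp_force: 0.0
```

View pics/f5.png

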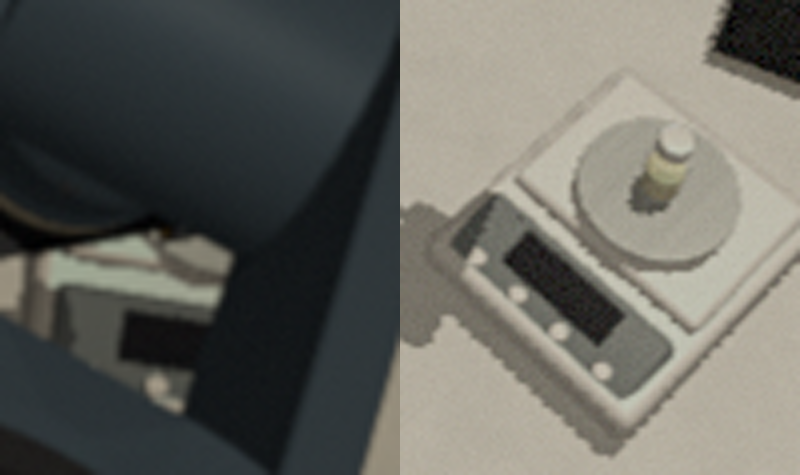

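The vial stands upright near the middle of the pan, its foot at about (657,190) and the pan centre at about (657,188). The arm is clear, so I'm handing in.

```bash
python3 -c "
from rig import workorder;print(workorder.hand_in())"
```

```text
the job is handed in; nothing more can be done
None
```

I pressed the vial's key, took the raised vial and stood it upright within a few millimetres of the balance pan's centre. The blank's key was never touched, and I handed the job in at about 14 s; no verdict came back.

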